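Roll the brake piston onto the orange line

TASK

With the fingertips, push the brake piston that lies on the green inspection board sideways so that it rolls onto the orange line, and leave it at rest there, centred over the line and lying along it. Roll it gently: do not grip it, lift it, drag it along without turning, or flick it away. Leave the standing piston, the jar, the blue carton and the orange caliper where they are.

Things in the scene. Friction and masses are not known exactly. Their poses are not given: they have to be found in the camera images.
- piston: the brake piston to roll: bright steel cylinder, 42 mm diameter, 60 mm long, about 0.25 kg, lying on the board between the two lines, within about 7 degrees of parallel to them. Origin at its centre, 21 mm above the board's top; x runs along the cylinder, y and z turn as it rolls. Oiled, friction about 0.3. A slow push at or a little above mid-height rolls it and it then stops within a few mm; a blunt push near the top may wedge it.
- piston_dab (a point): yellow paint dab half-way along the piston, on its round surface (21 mm from its axis): on top at the start, it turns with the piston and shows that it rolls.
- board: green flat inspection board fixed on the bench, 220 mm (its x) by 420 mm (its y), 12 mm thick; origin at the centre of its underside, on the bench, so its top is 12 mm higher; z up. It may lie turned by up to about 20 degrees. The lines run along its x.
- orange_line: orange line painted on the board, the target: 180 mm long (its x axis) and 8 mm wide (its y axis), flat, no height to speak of; origin at its centre, on the board's top; z up. It lies near one end of the board, either the left or the right.
- white_line: white line painted on the board, same size and axes as the orange one, near the other end of the board; not the target.
- spare_piston: a second steel piston standing upright on the bench beyond the board, 42 mm diameter, 60 mm high; origin at the centre of its underside. To be left alone.
- grease_jar: closed jar with red cap on the bench beyond the board, 56 mm diameter, 60 mm high; origin at the centre of its underside. To be left alone.
- orange_caliper: orange brake caliper on the bench past the board's left (+y) end, 134 mm (its x) by 194 mm (its y), about 85 mm high; origin at the centre of its underside. To be left alone.
- pad_carton: blue carton of brake pads on the bench past the board's right (-y) end, 160 mm (its x) by 90 mm (its y), 55 mm high; origin at the centre of its underside. To be left alone.
Not all that is in view belongs to the job. What is shaped like the piston but purple or turquoise is not meant.

How it is judged:
By the outcome, as a careful person would: the job done as asked, in the order asked, and still so for the second after the job is handed in, with the robot touching nothing.
It also fails if it takes over 38 s, if anything falls off the work surface, if the arm or the gripper's body presses on something with over 40 N, if the wrist force passes 120 N, or if a joint passes its speed limit or range.

ROBOT

A 6-joint arm with a two-finger parallel gripper is mounted at the origin on the work surface. World frame = base frame: x ahead of the robot, y to its left, z up, the work surface at z = 0. Lengths are in m, angles in rad, forces in N, time in s.
With the tool pointing down it reaches from about 0.35 to 0.875 m from the base axis. Payload 15.5 kg.
Tool frame: the origin (TCP) lies at the very end of the fingers, on their centre line; the grasp point (between the pads) lies 19 mm behind it; z points along the fingers, y is the direction in which the jaws open and shut (so a half turn about z gives the same grasp; the last joint's range is limited). The gripper opens to 85 mm and grips with 20 to 120 N. Pads are 22 mm wide; open, the fingers measure 114 mm over their backs; the gripper's body (76 mm by 85 mm) begins 54 mm behind the grasp point. The pads swing forward as they close: fully open they stand 13 mm farther back than shut.
Start: joints at [-1.355, 0.494, 1.345, -0, 1.302, -0.096], TCP at [0.192, -0.595, 0.231] pointing down, gripper open.
Joint ranges: [-2.91, 2.91], [-0.82, 2.16], [0.22, 2.67], [-1.22, 4.37], [0.12, 2.79], [-3.08, 3.08]. Speed limits (rad/s): [1.89, 1.89, 2.57, 3.01, 3.01, 3.01].

INTERFACE

Orientations are given as a 3x3 rotation matrix whose columns are the frame's x, y, z axes.
In Python, from plant import manip gives the robot as it stands.
- The arm moves only by the tool jog_arm, never from a script. Its argument "plan" is a list of rows, each a list of 7 numbers: the shift along the world's x, y, z in m, then the turn, a rotation vector about the world's x, y, z in rad, then the opening, from 0 (shut) to 1 (fully open). In form: [[tx, ty, tz, rx, ry, rz, grip], ...]. A call has 1 to 5 rows; each row is the pose to reach, as a shift and turn from the pose commanded when the call began; what a row does not reach only later rows make up. A row lasts 1/8 s, in which the tool goes at most 62.5 mm and 10.7 degrees, less where a joint would pass 70% of its speed; a pose out of reach is approached as far as the arm can. A call with a gripper value outside its range is refused whole. The fingers move at their own pace and stop on an object; "newtons" is the grip in N (left out, the last holds). Time passes only in rows, so rows that repeat a pose let the fingers close. It gives the time, the measured TCP pose, the force and the opening at its end, in the units of the state.
- manip.read_state(): the state, without advancing time (a new reading comes with each control period).
- manip.get_image(name): name is "scene" or "top"; returns a dict with "color" (480x640x3 uint8, red, green, blue), "intrinsics" (3x3 intrinsics, pixels), "origin" and "orientation" of the camera in the world. Camera axes: x right, y up, looking along -z (the intrinsics and any distortion apply to the point x, -y, -z); pixel columns grow to the right and rows downward; lengths in m; the calibration is good to about 2 mm. A picture is of the moment at which its call begins. There is no depth.
- manip.hand_in(): hands the job in, once; it reports no verdict.
Trained networks look in a picture, given as the dict that the camera call returned (one of the last four; its "shot" number tells which), for a name from the list of things; names that differ only in an ending like _2 or _b are one class to them, and where a whole thing is asked for, a point or a joint stands for the part that bears it (a point fixed in the world has none). Each returns a list of dicts, best first, with "score" (0 to 1); they miss things now and then, are a little off and sometimes report something else, mostly with a low value. They report only what shows in the picture. A call takes as long as a camera call. They do not tell look-alikes from the thing itself.
- manip.silhouettes(thing, picture): "region" (480x640 bool, what is visible of it) and "box" ([left, top, right, bottom] in pixels, round what is visible of it).
- manip.place_of(thing, picture): "point" ([column, row] in pixels: a listed point, or the origin of a listed thing).
The state is a dict: "t": time; "joint_pos": joint angles; "qvel": joint speeds; "joint_torque": joint torques, N m; "eef_pos": TCP position; "tool_rot": TCP orientation; "wrist_force": force on the tool from outside, world axes, zero at the start; "torque": the same for the moment, N m; "width": opening from 0.0 (shut) to 1.0 (fully open).
Only numpy, scipy, OpenCV 4.12 (cv2) and the standard library are available. Lean on these libraries where they do the work, as an engineer would, in place of code of your own. Each camera call takes 0.05 s, during which the arm holds its last target. There are 200 camera calls.

## Working session

There is one attempt and no reset: what is moved stays moved. The work goes in short steps, Python scripts to look and compute and a tool call to move; the robot and the scene stay as the last step left them, time stands still between calls to the robot, and variables do not carry over. Pictures are saved under pics/ and viewed, about 8 in all and at most 12, crops included, and the job is handed in when it is done.

Besides the shell and the picture viewer there is one more tool, called after "Emit:" as name(argument=value, ...), one argument or row to a line, values as JSON. jog_arm: Moves the arm, as the interface text tells. Its arguments: {"type":"object","properties":{"plan":{"type":"array"},"newtons":{"type":"number"}},"required":["plan"]}

```bash
mkdir -p pics; cat > h.py <<'E'
import numpy as np, cv2
from plant import manip
def ray(p,im):
    K=np.array(im["intrinsics"]);R=np.array(im["orientation"]);o=np.array(im["origin"])
    d=np.linalg.inv(K)@np.array([p[0],p[1],1.]);d=R@np.array([d[0],-d[1],-d[2]]);return o,d
def onz(p,im,z):
    o,d=ray(p,im);return o+d*(z-o[2])/d[2]
def proj(P,im):
    K=np.array(im["intrinsics"]);R=np.array(im["orientation"]);o=np.array(im["origin"])
    c=R.T@(np.array(P)-o);q=K@np.array([c[0],-c[1],-c[2]]);return q[:2]/q[2]
def save(im,n): cv2.imwrite("pics/"+n,im["color"][:,:,::-1])
E
python3 - <<'E'
from h import *
Z=dict(piston=.033,piston_dab=.054,board=0,orange_line=.012,white_line=.012,spare_piston=0,grease_jar=0,orange_caliper=0,pad_carton=0)
for n in("top","scene"):
    im=manip.get_image(n);save(im,n+"0.png");print(n,[k for k in im],np.round(im["origin"],3),np.round(im["intrinsics"],1).tolist())
    for t,z in Z.items():
        print(t,[(round(d["score"],2),np.round(d["point"],1).tolist(),np.round(onz(d["point"],im,z),3).tolist()) for d in manip.place_of(t,im)[:3]])
    for t in("piston","orange_line","white_line"):
        for d in manip.silhouettes(t,im)[:2]:
            r=cv2.minAreaRect(np.argwhere(d["region"])[:,::-1].astype(np.float32))
            b=cv2.boxPoints(r);z=.012 if 'line' in t else .033
            print(t,round(d["score"],2),d["box"],[np.round(onz(p,im,z)[:2],3).tolist() for p in b])
print(manip.read_state()["tool_rot"])
E
```

```text
top ['color', 'intrinsics', 'origin', 'orientation', 'shot'] [0.507 0.026 1.041] [[487.3, 0.0, 310.4], [0.0, 487.3, 240.5], [0.0, 0.0, 1.0]]
piston [(0.87, [283.9, 350.0], [0.37, 0.082, 0.033]), (0.83, [350.7, 347.7], [0.374, -0.054, 0.033]), (0.76, [327.4, 262.0], [0.549, -0.008, 0.033])]
piston_dab [(0.81, [352.5, 347.9], [0.377, -0.056, 0.054]), (0.8, [324.6, 144.4], [0.792, -0.003, 0.054]), (0.66, [282.0, 347.2], [0.379, 0.084, 0.054])]
board [(0.73, [318.2, 254.4], [0.567, 0.01, 0.0])]
orange_line [(0.72, [272.0, 248.6], [0.579, 0.108, 0.012])]
white_line [(0.68, [269.6, 246.7], [0.583, 0.113, 0.012])]
spare_piston [(0.65, [386.3, 176.5], [0.735, -0.138, 0.0])]
grease_jar [(0.91, [280.7, 172.6], [0.745, 0.091, 0.0]), (0.26, [387.1, 176.4], [0.736, -0.14, 0.0])]
orange_caliper [(0.58, [157.2, 242.7], [0.594, 0.355, 0.0])]
pad_carton [(0.57, [462.7, 277.3], [0.517, -0.297, 0.0])]
piston 0.65 [311.5, 133.2, 342.3, 159.9] [[0.788, 0.035], [0.828, 0.018], [0.803, -0.041], [0.763, -0.024]]
piston 0.6 [339.6, 333.9, 362.8, 363.9] [[0.406, -0.033], [0.409, -0.076], [0.345, -0.08], [0.34
[... 1230 characters left out ...]
0.0])]
pad_carton [(0.55, [181.0, 353.9], [0.519, -0.289, 0.0]), (0.41, [345.8, 232.1], [0.577, 0.118, 0.0])]
piston 0.9 [380.7, 308.9, 423.1, 344.1] [[0.768, -0.032], [0.795, 0.039], [0.832, 0.016], [0.805, -0.052]]
piston 0.89 [278.0, 235.9, 316.2, 267.8] [[0.512, -0.028], [0.501, 0.023], [0.581, 0.02], [0.59, -0.028]]
white_line 0.79 [316.6, 209.1, 378.2, 254.4] [[0.498, 0.116], [0.496, 0.128], [0.665, 0.113], [0.666, 0.102]]
white_line 0.56 [316.1, 338.8, 342.4, 373.7] [[0.691, -0.117], [0.727, -0.088], [0.767, -0.139], [0.732, -0.167]]
[[ 9.51790520e-01  3.06748767e-01 -1.92072251e-05]
 [ 3.06748768e-01 -9.51790517e-01  7.04024360e-05]
 [ 3.31460574e-06 -7.29001638e-05 -9.99999997e-01]]
```

View pics/top0.png

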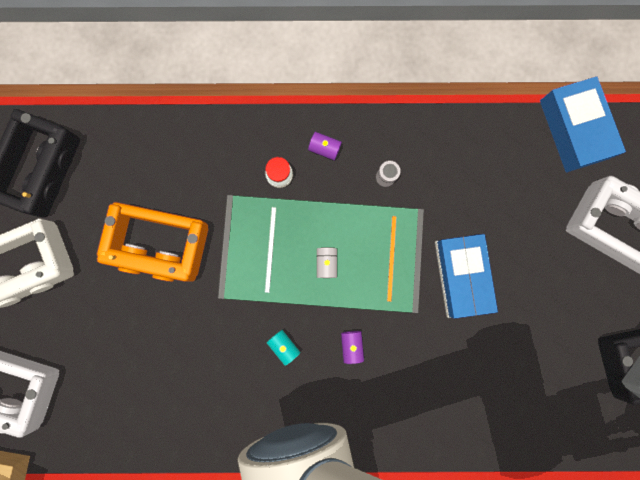

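```bash
python3 - <<'E'
from h import *
im=manip.get_image("top")
c=im["color"][225:300,300:360];cv2.imwrite("pics/crop0.png",cv2.resize(c[:,:,::-1],None,fx=10,fy=8,interpolation=cv2.INTER_CUBIC)[:600])
hsv=cv2.cvtColor(im["color"],cv2.COLOR_RGB2HSV)
for n,lo,hi in(("dab",(22,120,120),(35,255,255)),("orange",(5,130,130),(20,255,255))):
    m=cv2.inRange(hsv,lo,hi);k,l,s,ce=cv2.connectedComponentsWithStats(m)
    for i in range(1,k):
        if s[i,4]>5: print(n,s[i].tolist(),np.round(ce[i],1),np.round(onz(ce[i],im,.054 if n=="dab" else .012),4))
    if n=="orange":
        for i in range(1,k):
            if s[i,3]>60 and s[i,2]<20:
                p=np.argwhere(l==i)[:,::-1];w=np.array([onz(q,im,.012)[:2] for q in p]);v=np.polyfit(w[:,0],w[:,1],1);print("line y=ax+b",v,np.degrees(np.arctan(v[0])),w.min(0),w.max(0))
# piston: not-green pixels inside board near (325,262)
sub=(slice(235,290),slice(305,350));m=((hsv[sub][:,:,1]<90)).astype(np.uint8)
k,l,s,ce=cv2.connectedComponentsWithStats(m)
for i in range(1,k):
    if s[i,4]>50:
        p=np.argwhere(l==i)[:,::-1].astype(np.float32)+[305,235];r=cv2.minAreaRect(p.astype(np.float32));print(r,[np.round(onz(q,im,.033)[:2],4).tolist() for q in cv2.boxPoints(r)])
E
```

```text
dab [323, 141, 5, 5, 22] [324.9 142.9] [ 0.7947 -0.0041  0.054 ]
dab [109, 256, 3, 3, 9] [110. 257.] [0.5604 0.4334 0.054 ]
dab [324, 260, 6, 5, 23] [326.8 262.1] [ 0.5482 -0.0061  0.054 ]
dab [280, 346, 6, 6, 23] [282.4 348.5] [0.3762 0.0837 0.054 ]
dab [351, 346, 5, 5, 21] [353. 348.] [ 0.3765 -0.0572  0.054 ]
orange [0, 82, 572, 15, 6640] [277.3  89.3] [0.9267 0.0974 0.012 ]
orange [601, 82, 39, 13, 439] [620.9  87.5] [ 0.9272 -0.6509  0.012 ]
orange [22, 192, 8, 5, 22] [ 25.7 194.5] [0.6972 0.6351 0.012 ]
orange [97, 202, 111, 80, 4584] [150.2 244.6] [0.5887 0.3663 0.012 ]
orange [387, 216, 9, 85, 333] [391.3 258.1] [ 0.5576 -0.1439  0.012 ]
orange [11, 468, 3, 8, 9] [ 12.  471.2] [0.1266 0.637  0.012 ]
orange [0, 475, 4, 5, 8] [  1.6 477.1] [0.1151 0.6575 0.012 ]
orange [5, 477, 6, 3, 10] [  8.  478.3] [0.1127 0.6445 0.012 ]
orange [24, 476, 2, 4, 6] [ 24.7 477.5] [0.1142 0.6106 0.012 ]
line y=ax+b [-0.07616782 -0.10146783] -4.355684333641868 [ 0.46979026 -0.15346633] [ 0.64737203 -0.1332678 ]
((326.5, 262.5), (31.0, 21.0), 90.0) [[0.5804, 0.0153], [0.5802, -0.0283], [0.5161, -0.0277], [0.5163, 0.0156]]
```

The top view shows the steel piston at pixel (327,262). The orange line is on the right at (391,258), with the carton beyond it, and the white line is on the left at (271,250). The push therefore goes towards −y. The line lies at −4.4°, and the piston is about 137 mm from it.

View pics/crop0.png

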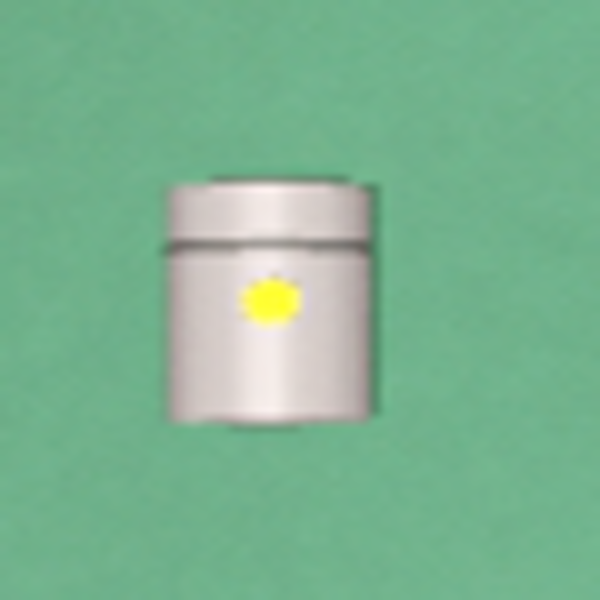

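Emit:
jog_arm(
  plan=[
    [0.31,0.55,0,0,0,1.18,0.3],
    [0.31,0.55,0,0,0,1.18,0.3],
    [0.31,0.55,0,0,0,1.18,0.3],
    [0.31,0.55,0,0,0,1.18,0.3],
    [0.31,0.55,0,0,0,1.18,0.3],
  ],
  newtons=20,
)

```text
t: 1.98
eef_pos: [0.3459, -0.321, 0.2315]
tool_rot: [[0.31, 0.951, 0.001], [0.951, -0.31, -0.0], [-0.0, 0.001, -1.0]]
wrist_force: [0.5, 0.6, -0.1]
width: 0.301
```

The crop shows the piston's axis close to world x (about 0°), with the yellow dab on top. It will need a turn of about −4° on the way.

Emit:
jog_arm(
  plan=[
    [0.206,0.372,0,0,0,0.24,0.3],
    [0.206,0.372,0,0,0,0.24,0.3],
    [0.206,0.372,0,0,0,0.24,0.3],
    [0.206,0.372,0,0,0,0.24,0.3],
    [0.206,0.372,0,0,0,0.24,0.3],
  ],
)

```text
t: 2.6
eef_pos: [0.4974, -0.0473, 0.2315]
tool_rot: [[0.081, 0.997, 0.001], [0.997, -0.081, -0.0], [-0.0, 0.001, -1.0]]
wrist_force: [1.1, -0.2, -0.3]
width: 0.298
```

Emit:
jog_arm(
  plan=[
    [0.06,0.1,0,0,0,0,0.3],
    [0.06,0.1,0,0,0,0,0.3],
    [0.06,0.1,0,0,0,0,0.3],
  ],
)

```text
t: 2.98
eef_pos: [0.558, 0.0538, 0.2311]
tool_rot: [[0.078, 0.997, 0.001], [0.997, -0.078, 0.001], [0.001, 0.001, -1.0]]
wrist_force: [-0.2, 0.1, -0.8]
width: 0.3
```

Emit:
jog_arm(
  plan=[
    [-0.006,0,-0.06,0,0,0,0.3],
    [-0.006,0,-0.12,0,0,0,0.3],
    [-0.006,0,-0.17,0,0,0,0.3],
    [-0.006,0,-0.195,0,0,0,0.3],
    [-0.006,0,-0.207,0,0,0,0.3],
  ],
)

```text
t: 3.6
eef_pos: [0.5498, 0.0502, 0.0232]
tool_rot: [[0.082, 0.997, -0.002], [0.997, -0.082, -0.0], [-0.0, -0.002, -1.0]]
wrist_force: [-0.8, -0.6, 0.8]
width: 0.298
```

```bash
python3 - <<'E'
from h import *
s=manip.read_state();print(s["t"],s["eef_pos"],s["wrist_force"])
im=manip.get_image("scene");cv2.imwrite("pics/s1.png",cv2.resize(im["color"][150:350,180:440][:,:,::-1],None,fx=3,fy=3))
E
```

```text
3.6 [0.54980934 0.05016282 0.02315694] [-0.83066219 -0.6237894   0.84659032]
```

View pics/s1.png

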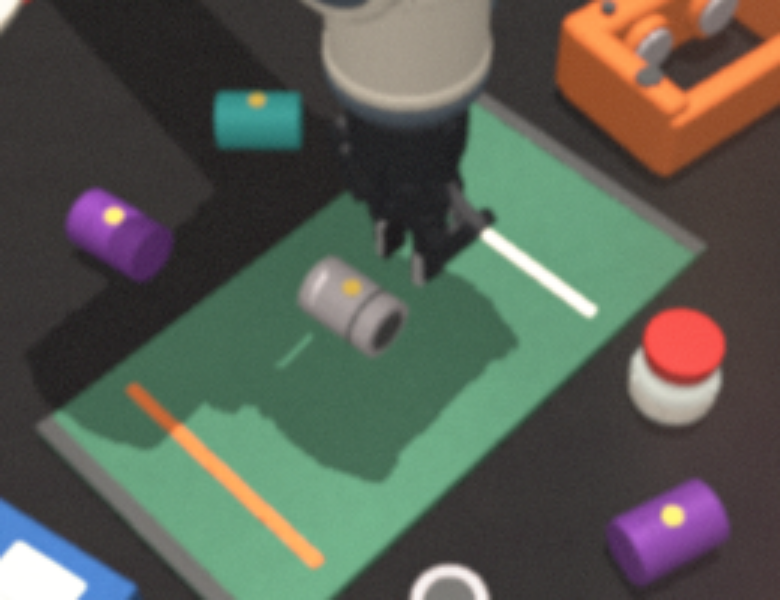

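The fingertips stand behind the piston on its white-line side, at crop (415,255). The piston is at (352,300) and the orange line runs from (130,385) to (320,560). I'll start the slow push.

Emit:
jog_arm(
  plan=[
    [0,-0.006,0,0,0,0,0.3],
    [-0.001,-0.012,0,0,0,0,0.3],
    [-0.001,-0.017,0,0,0,0,0.3],
    [-0.001,-0.02,0,0,0,0,0.3],
    [-0.002,-0.023,0,0,0,0,0.3],
  ],
)

```text
t: 4.28
eef_pos: [0.5487, 0.0275, 0.0245]
tool_rot: [[0.082, 0.997, 0.0], [0.997, -0.082, 0.0], [0.0, 0.0, -1.0]]
wrist_force: [0.5, -0.3, -0.5]
width: 0.3
```

Emit:
jog_arm(
  plan=[
    [0,-0.003,0,0,0,0,0.3],
    [-0.0005,-0.006,0,0,0,0,0.3],
    [-0.001,-0.009,0,0,0,0,0.3],
    [-0.001,-0.012,0,0,0,0,0.3],
    [-0.001,-0.015,0,0,0,0,0.3],
  ],
)

```text
t: 4.9
eef_pos: [0.5476, 0.0126, 0.0243]
tool_rot: [[0.081, 0.997, 0.0], [0.997, -0.081, 0.0], [0.0, 0.0, -1.0]]
wrist_force: [1.0, 0.2, -0.3]
width: 0.3
```

```bash
cat > m.py <<'E'
from h import *
import sys
s=manip.read_state();print(s["t"],s["eef_pos"].round(4) if hasattr(s["eef_pos"],"round") else s["eef_pos"],np.round(s["wrist_force"],1))
for n in("scene","top"):
    im=manip.get_image(n);cv2.imwrite(f"pics/{n}_{sys.argv[1]}.png",cv2.resize((im["color"][150:350,180:440] if n=="scene" else im["color"][200:310,300:440])[:,:,::-1],None,fx=3 if n=="scene" else 5,fy=3 if n=="scene" else 5))
    for d in manip.place_of("piston",im):
        p=onz(d["point"],im,.033)
        if .46<p[0]<.66: print(n,"pos",round(d["score"],2),p.round(4),"off",round((p[1]+.07617*p[0]+.10147)*.997,4))
    for d in manip.silhouettes("piston",im):
        b=d["box"];p=onz([(b[0]+b[2])/2,(b[1]+b[3])/2],im,.033)
        if .46<p[0]<.66 and d["score"]>.3:
            r=cv2.minAreaRect(np.argwhere(d["region"])[:,::-1].astype(np.float32))
            q=onz(r[0],im,.033);print(n,"sil",round(d["score"],2),q.round(4),"off",round((q[1]+.07617*q[0]+.10147)*.997,4),r)
E
python3 m.py 2
```

```text
4.9 [0.5476 0.0126 0.0243] [ 1.   0.2 -0.3]
scene pos 0.94 [ 0.5463 -0.0163  0.033 ] off 0.1264
scene pos 0.27 [ 0.5391 -0.2978  0.033 ] off -0.1548
scene sil 0.94 [ 0.5468 -0.0189  0.033 ] off 0.1238 ((292.189208984375, 256.1351318359375), (34.874290466308594, 20.459583282470703), 35.53767395019531)
```

View pics/scene_2.png

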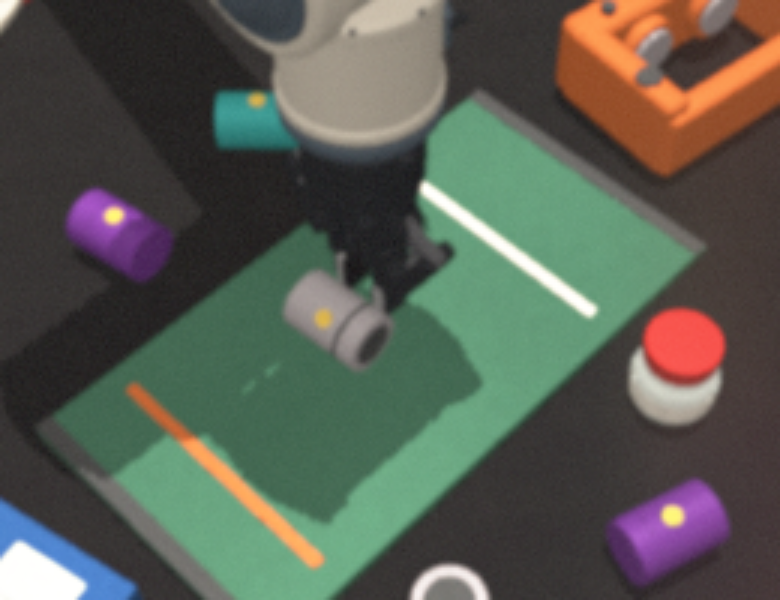

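The dab has moved towards the line at crop (323,318), so the piston is rolling. It is in contact with both fingertips, and the force is close to zero. I'll carry on.

Emit:
jog_arm(
  plan=[
    [0,-0.004,0,0,0,0,0.3],
    [-0.001,-0.008,0,0,0,0,0.3],
    [-0.001,-0.012,0,0,0,0,0.3],
    [-0.001,-0.016,0,0,0,0,0.3],
    [-0.0015,-0.02,0,0,0,0,0.3],
  ],
)

```text
t: 5.82
eef_pos: [0.5461, -0.0076, 0.0243]
tool_rot: [[0.081, 0.997, 0.0], [0.997, -0.081, -0.0], [-0.0, 0.0, -1.0]]
wrist_force: [1.3, -0.7, 0.8]
width: 0.299
```

Emit:
jog_arm(
  plan=[
    [0,-0.004,0,0,0,0,0.3],
    [-0.001,-0.008,0,0,0,0,0.3],
    [-0.001,-0.012,0,0,0,0,0.3],
    [-0.001,-0.016,0,0,0,0,0.3],
    [-0.0015,-0.02,0,0,0,0,0.3],
  ],
)

```text
t: 6.45
eef_pos: [0.5446, -0.0275, 0.0243]
tool_rot: [[0.081, 0.997, 0.0], [0.997, -0.081, -0.0], [0.0, 0.0, -1.0]]
wrist_force: [-0.6, 0.5, 0.6]
width: 0.296
```

Emit:
jog_arm(
  plan=[
    [0,-0.004,0,0,0,0,0.3],
    [-0.001,-0.008,0,0,0,0,0.3],
    [-0.001,-0.012,0,0,0,0,0.3],
    [-0.001,-0.016,0,0,0,0,0.3],
    [-0.0015,-0.02,0,0,0,0,0.3],
  ],
)

```text
t: 7.08
eef_pos: [0.5431, -0.0475, 0.0243]
tool_rot: [[0.081, 0.997, 0.0], [0.997, -0.081, 0.0], [0.0, 0.0, -1.0]]
wrist_force: [1.2, 0.4, 0.8]
width: 0.303
```

Emit:
jog_arm(
  plan=[
    [0,-0.004,0,0,0,0,0.3],
    [-0.001,-0.008,0,0,0,0,0.3],
    [-0.001,-0.012,0,0,0,0,0.3],
    [-0.001,-0.015,0,0,0,0,0.3],
    [-0.0015,-0.017,0,0,0,0,0.3],
  ],
)

```text
t: 7.7
eef_pos: [0.5416, -0.0644, 0.0243]
tool_rot: [[0.081, 0.997, 0.0], [0.997, -0.081, 0.0], [0.0, 0.0, -1.0]]
wrist_force: [-0.1, 0.1, -0.5]
width: 0.297
```

```bash
python3 m.py 3
```

```text
7.7 [ 0.5416 -0.0644  0.0243] [-0.1  0.1 -0.5]
scene pos 0.73 [ 0.5449 -0.0978  0.033 ] off 0.0451
scene sil 0.65 [ 0.5462 -0.0963  0.033 ] off 0.0467 ((264.9584045410156, 281.55889892578125), (36.619388580322266, 22.01007652282715), 35.21759033203125)
```

View pics/scene_3.png

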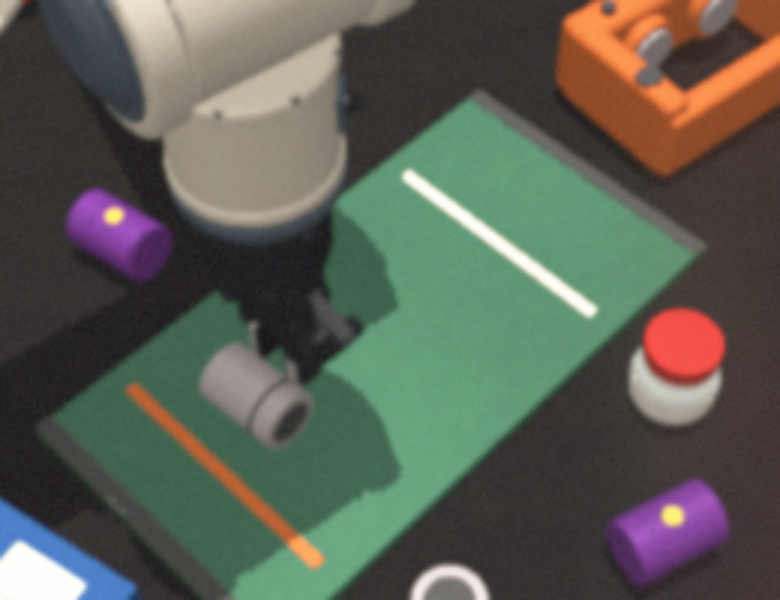

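The piston is at crop (255,395), its axis nearly parallel to the line, with about 46 mm to go. I'll keep going and slow down towards the end.

Emit:
jog_arm(
  plan=[
    [0,-0.003,0,0,0,0,0.3],
    [-0.001,-0.007,0,0,0,0,0.3],
    [-0.001,-0.011,0,0,0,0,0.3],
    [-0.001,-0.015,0,0,0,0,0.3],
    [-0.0015,-0.019,0,0,0,0,0.3],
  ],
)

```text
t: 8.62
eef_pos: [0.5401, -0.0836, 0.0243]
tool_rot: [[0.082, 0.997, 0.0], [0.997, -0.082, -0.0], [-0.0, 0.0, -1.0]]
wrist_force: [0.6, -0.1, 0.1]
width: 0.299
```

Emit:
jog_arm(
  plan=[
    [0,-0.003,0,0,0,0,0.3],
    [-0.001,-0.006,0,0,0,0,0.3],
    [-0.001,-0.009,0,0,0,0,0.3],
    [-0.001,-0.011,0,0,0,0,0.3],
    [-0.001,-0.013,0,0,0,0,0.3],
  ],
)

```text
t: 9.25
eef_pos: [0.5391, -0.0964, 0.0243]
tool_rot: [[0.081, 0.997, -0.0], [0.997, -0.081, 0.0], [0.0, -0.0, -1.0]]
wrist_force: [0.3, -0.5, -0.5]
width: 0.296
```

Emit:
jog_arm(
  plan=[
    [0,-0.0015,0,0,0,0,0.3],
    [0,-0.003,0,0,0,0,0.3],
    [0,-0.004,0,0,0,0,0.3],
    [0,-0.004,0,0,0,0,0.3],
    [0,-0.004,0,0,0,0,0.3],
  ],
)

```text
t: 9.88
eef_pos: [0.5391, -0.1002, 0.0243]
tool_rot: [[0.081, 0.997, -0.0], [0.997, -0.081, 0.0], [0.0, -0.0, -1.0]]
wrist_force: [0.3, -0.5, -0.8]
width: 0.301
```

```bash
python3 m.py 4
```

```text
9.875 [ 0.5391 -0.1002  0.0243] [ 0.3 -0.5 -0.8]
scene pos 0.75 [ 0.5395 -0.1324  0.033 ] off 0.0101
scene pos 0.49 [0.6198 0.3214 0.033 ] off 0.4687
scene sil 0.78 [ 0.5449 -0.133   0.033 ] off 0.0099 ((250.80003356933594, 294.1000061035156), (37.79999923706055, 23.200000762939453), 36.869895935058594)
top pos 0.6 [ 0.5211 -0.2873  0.033 ] off -0.1457
```

View pics/scene_4.png

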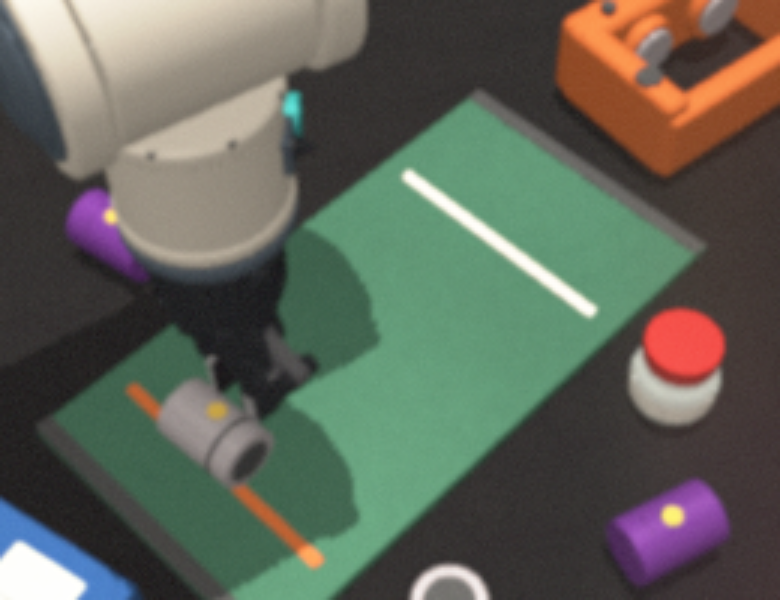

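The piston is about 10 mm short of the line. I'll push 8 mm slowly, then back off and check in the top view.

Emit:
jog_arm(
  plan=[
    [0,-0.002,0,0,0,0,0.3],
    [-0.0005,-0.004,0,0,0,0,0.3],
    [-0.0005,-0.006,0,0,0,0,0.3],
    [-0.0005,-0.0075,0,0,0,0,0.3],
    [-0.0005,-0.0085,0,0,0,0,0.3],
  ],
)

```text
t: 10.8
eef_pos: [0.5386, -0.1089, 0.0243]
tool_rot: [[0.082, 0.997, -0.0], [0.997, -0.082, -0.0], [-0.0, -0.0, -1.0]]
wrist_force: [-0.3, 0.4, 0.2]
width: 0.296
```

Emit:
jog_arm(
  plan=[
    [0,0,0,0,0,0,0.3],
    [0.0005,0.01,0,0,0,0,0.3],
    [0.002,0.04,0,0,0,0,0.3],
    [0.005,0.1,0.02,0,0,0,0.3],
    [0.01,0.16,0.06,0,0,0,0.3],
  ],
)

```text
t: 11.42
eef_pos: [0.5468, 0.0448, 0.0782]
tool_rot: [[0.082, 0.997, -0.002], [0.997, -0.082, 0.0], [0.0, -0.002, -1.0]]
wrist_force: [1.6, -0.8, 0.5]
width: 0.301
```

```bash
cat >> m.py <<'E'
hsv=cv2.cvtColor(im["color"],cv2.COLOR_RGB2HSV)  # top: fit line and piston by colour
m=cv2.inRange(hsv,(5,130,80),(20,255,255));m[:,:370]=0;m[:,420:]=0;m[:205]=0;m[310:]=0
w=np.array([onz(q,im,.012)[:2] for q in np.argwhere(m)[:,::-1]]);v=np.polyfit(w[:,0],w[:,1],1);print("line",v,w.min(0),w.max(0))
for d in manip.silhouettes("piston",im):
    M=cv2.moments(d["region"].astype(np.uint8),True);c=onz([M["m10"]/M["m00"],M["m01"]/M["m00"]],im,.033)
    if .46<c[0]<.66 and abs(c[1])<.25:
        th=.5*np.arctan2(2*M["mu11"],M["mu20"]-M["mu02"])
        print("top piston",d["score"],c.round(4),"off",((c[1]-np.polyval(v,c[0]))*.997).round(4),"pixang",np.degrees(th))
vv=cv2.fitLine(np.argwhere(m)[:,::-1].astype(np.float32),cv2.DIST_L2,0,.01,.01).ravel();print("line pixang",np.degrees(np.arctan2(vv[1],vv[0])))
E
python3 m.py 5
```

```text
11.425 [0.5468 0.0448 0.0782] [ 1.6 -0.8  0.5]
scene pos 0.95 [ 0.5461 -0.1376  0.033 ] off 0.0054
scene sil 0.79 [ 0.545  -0.1408  0.033 ] off 0.0022 ((247.89483642578125, 296.91339111328125), (38.68732452392578, 23.43035316467285), 39.47246170043945)
top pos 0.76 [ 0.5445 -0.1427  0.033 ] off 0.0002
top sil 0.77 [ 0.5455 -0.1417  0.033 ] off 0.0013 ((392.0, 263.5), (29.0, 20.0), 90.0)
line [-0.07720485 -0.10090998] [ 0.46770727 -0.15346633] [ 0.64737203 -0.1332678 ]
top piston 0.77 [ 0.5456 -0.1413  0.033 ] off 0.0017 pixang 85.39723662469608
line pixang -86.63993
```

View pics/top_5.png

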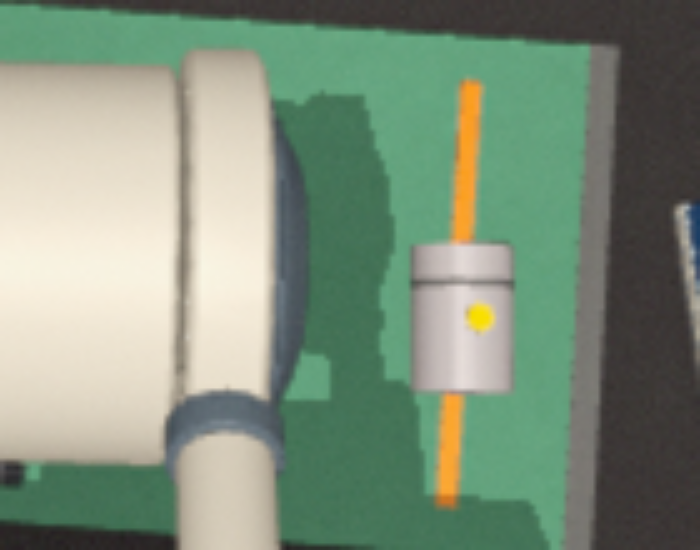

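The piston sits over the line at crop (463,318). Allowing for parallax, its centre is within about 1 mm of the line. It looks a few degrees off in yaw, so I'll measure that properly from its edges.

```bash
cat > ang.py <<'E'
from h import *
im=manip.get_image("top");hsv=cv2.cvtColor(im["color"],cv2.COLOR_RGB2HSV).astype(float);S=hsv[:,:,1]
L=[];R=[];C=[]
for r in range(252,276):
    s=S[r,370:415];t=85
    i=np.where(s<t)[0]
    if len(i)<12: continue
    a,b=i[0],i[-1]
    l=a-(t-s[a])/(s[a-1]-s[a]);q=b+(t-s[b])/(s[b+1]-s[b]);L.append((l+370,r));R.append((q+370,r))
for n,E in(("L",L),("R",R)):
    w=np.array([onz(p,im,.033)[:2] for p in E]);k=np.polyfit(w[:,0],w[:,1],1);print(n,len(E),"deg",np.degrees(np.arctan(k[0])).round(2),"y@.5455",np.polyval(k,.5455).round(4),"res",np.std(w[:,1]-np.polyval(k,w[:,0])).round(5))
m=cv2.inRange(hsv.astype(np.uint8),(5,130,80),(20,255,255));m[:,:370]=0;m[:,420:]=0;m[:205]=0;m[310:]=0
ps=np.array([onz((np.mean(np.where(m[r])[0]),r),im,.012)[:2] for r in range(200,310) if m[r].sum()>255*2])
k=np.polyfit(ps[:,0],ps[:,1],1);print("line deg",np.degrees(np.arctan(k[0])),"y@.5455",np.polyval(k,.5455))
E
python3 ang.py
```

```text
Traceback (most recent call last):
  File "ang.py", line 9, in <module>
    l=a-(t-s[a])/(s[a-1]-s[a]);q=b+(t-s[b])/(s[b+1]-s[b]);L.append((l+370,r));R.append((q+370,r))
                                             ~^^^^^
IndexError: index 45 is out of bounds for axis 0 with size 45
```

```bash
sed -i 's/370:415/370:409/' ang.py; python3 ang.py
```

```text
L 24 deg -1.08 y@.5455 -0.1192 res 8e-05
R 24 deg -1.02 y@.5455 -0.1642 res 6e-05
line deg -4.4451891309384015 y@.5455 -0.1429653855151677
```

The piston's yaw is −1.05° and the line's is −4.45°, so they differ by 3.4°. That is about ±1.8 mm at the ends, within the 8 mm line. The centre is about 1 mm off the line. Correcting the yaw would need a grip, a drag or sharp taps, and rolling alone can't change it, so I'll leave it. I'll lift clear, confirm the piston is at rest and hand in.

Emit:
jog_arm(
  plan=[
    [0,0,0.04,0,0,0,0.3],
    [0,0,0.08,0,0,0,0.3],
    [0,0,0.1,0,0,0,0.3],
    [0,0,0.1,0,0,0,0.3],
    [0,0,0.1,0,0,0,0.3],
  ],
)

```text
t: 12.5
eef_pos: [0.5473, 0.0421, 0.1774]
tool_rot: [[0.082, 0.997, -0.002], [0.997, -0.082, 0.0], [-0.0, -0.002, -1.0]]
wrist_force: [-0.7, -0.2, -0.1]
width: 0.3
```

```bash
python3 ang.py && python3 - <<'E'
from h import *
im=manip.get_image("top")
for t in("spare_piston","grease_jar","orange_caliper","pad_carton"):
    print(t,[np.round(d["point"],1).tolist() for d in manip.place_of(t,im)[:1]])
s=manip.read_state();print(s["t"],s["wrist_force"]);print(manip.hand_in())
E
```

```text
L 24 deg 17.27 y@.5455 -0.0979 res 0.0066
R 24 deg -0.98 y@.5455 -0.1641 res 6e-05
line deg -4.495240851685968 y@.5455 -0.1429491297077076
spare_piston [[386.1, 174.3]]
grease_jar [[280.4, 174.7]]
orange_caliper [[157.7, 241.4]]
pad_carton [[462.7, 278.5]]
12.8 [-0.00641357 -0.03997836  0.74888579]
the job is handed in; nothing more can be done
None
```

I rolled the piston about 137 mm onto the orange line with two half-open fingertips at mid-height, in one slow push. I then backed the arm off and handed the job in at about 12.8 s. The contact forces were near zero, and the yellow dab turned as the piston moved, so it rolled rather than slid.

- **Position across the line:** the centre is about 1 mm off by the top camera. The scene camera put it 2–5 mm off, but it is less precise here.
- **Position along the line:** the piston sits about 12 mm from the line's midpoint, well within its 180 mm length. I did not correct this, as it would have meant dragging.
- **Angle:** the piston ended about 3.4° off the line's direction (−1.05° against −4.45°). The free roll did not turn it to match the fingertips. I left it because correcting it would have needed gripping or tapping.
- **At rest:** the piston's right edge was unchanged about a second later, within 0.1 mm. The left-edge measurement failed in that last check, probably because the lifted arm or its shadow was in view.
- **Other things:** the standing piston, jar, caliper and carton were where they started, within about 2 pixels of network scatter.

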